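Fit the guide rod to the sampler's probe carrier

TASK

Lift the steel guide rod with the blue grip out of the freely spinning sample carousel and thread it straight down through the upper and then the lower brass bushing of the probe carrier. Finish while still holding it by the grip, so that I can tighten the clamp: the tip must stick out well below the lower bushing but hang clear of the base plate, the rod upright and not forced sideways. Do not tip the vials on the carousel, and leave the beaker and the wash bottle where they stand.

Things in the scene. Friction and masses are not known exactly. Their poses are not given: they have to be found in the camera images.
- rod: Steel guide rod, about 100 g: shaft 10 mm across and 120 mm long, then a round blue grip 24 mm across and 40 mm long. Origin: centre of its lower tip (bevelled: 7.6 mm across, full width 4 mm up); z runs along the rod, so the grip spans z = 120 to 160 mm. At first it stands loose and upright in the carousel's orange well, tip 45 mm above the table, 58 mm from the carousel's axis.
- rod_neck (a point): Point on the rod's axis where the grip begins, 120 mm from the tip.
- sampler: Cream base of the carousel, fixed. Origin: on the axis, at table height. A white disc on it (180 mm across, top 40 mm above the table) spins freely about the vertical when touched. It carries a square orange well for the rod (22 mm outside, 12 mm inside; floor 45 mm, rim 85 mm above the table) and four grey vial sockets (28 mm square, rims at 62 mm). Vial tops are 98 mm above the table.
- carrier: Probe carrier, fixed, turned up to 46 degrees: dark base plate 140 x 100 x 10 mm, column 130 mm high (nothing is higher) 45 mm from the origin towards -x, two arms ending in brass blocks 32 mm square and 16 mm thick (the bushings), undersides 44 and 106 mm above the table. Their vertical 14 mm holes share one axis, 35 mm from the origin towards +x. Origin: centre of the plate's underside.
- upper_bushing (a point): Centre of the upper bushing's mouth, on the top face of the upper brass block, 122 mm above the table. The hole is 14 mm across and the mouth is bevelled at 45 degrees to 22 mm.
- lower_bushing (a point): Centre of the lower bushing's mouth, on the top face of the lower brass block, 60 mm above the table; same hole and bevel. The block's underside lies 16 mm lower, the top of the base plate 50 mm lower.
- vial1: A loose capped glass vial, 21 mm in diameter and 55 mm tall with a black cap, standing in a grey socket of the carousel. Origin: centre of its underside, z up. Not to be tipped.
- vial2: A loose capped glass vial, 21 mm in diameter and 55 mm tall with a black cap, standing in a grey socket of the carousel. Origin: centre of its underside, z up. Not to be tipped.
- vial3: A loose capped glass vial, 21 mm in diameter and 55 mm tall with a black cap, standing in a grey socket of the carousel. Origin: centre of its underside, z up. Not to be tipped.
- beaker: A loose glass beaker, 70 mm in diameter and 90 mm tall, on the table. Origin: centre of its underside. Leave alone.
- wash_bottle: A loose white bottle with a red cap, 60 mm in diameter and 160 mm tall, on the table. Origin: centre of its underside. Leave alone.
Things that resemble listed ones, but are neither listed nor needed, are in the scene too. Of the things like the rod, leave any that is pink; of the rest the smaller one is meant. Of the things that look like the carrier, the smaller one is meant.

How it is judged (in metres and radians):
On the way, in this order (a step that is already met when the one before it is completed fails the run):
1. the rod is held and lifted out of the carousel, its tip above the vials (z of rod in the frame of sampler above 0.105 m and contact force between rod and the fingers above 1 N and contact force between rod and sampler below 0.1 N), for 0.1 s.
2. the tip has passed down into the upper bushing and is not yet in the lower one (z of rod in the frame of upper_bushing below -0.006 m and z of rod in the frame of lower_bushing above 0 m and horizontal distance between rod and upper_bushing below 0.006 m and contact force between rod and the fingers above 1 N), for 0.05 s.
At the end, for the whole second after the job is handed in: Held by its grip and still, the rod spans both bushings: tip at least 4 mm below the lower bushing, 3.5 mm above the base plate and within 6 mm of the axis; neck within 8 mm of the axis; tilt under 4 degrees; under 12 N on the carrier; the three vials upright in their sockets (z of rod in the frame of carrier between 0.0135 and 0.04 m and horizontal distance between rod and lower_bushing below 0.006 m and horizontal distance between rod_neck and upper_bushing below 0.008 m and angle between rod's own z axis and vertical below 0.07 rad and contact force between rod and the fingers above 1 N and contact force between rod and carrier below 12 N and linear speed of rod below 0.02 m/s and z of each of vial1, vial2, vial3 in the frame of sampler above 0.035 m and angle between each of vial1, vial2, vial3's own z axis and vertical below 0.3 rad); the arm keeps its last pose, push and grip.
It fails at once if vial 1 tipped over or out of its socket (angle between vial1's own z axis and vertical above 0.5 rad or z of vial1 in the frame of sampler above 0.07 m).
It fails at once if vial 2 tipped over or out of its socket (angle between vial2's own z axis and vertical above 0.5 rad or z of vial2 in the frame of sampler above 0.07 m).
It fails at once if vial 3 tipped over or out of its socket (angle between vial3's own z axis and vertical above 0.5 rad or z of vial3 in the frame of sampler above 0.07 m).
It fails at once if the beaker was moved (distance of beaker from where it was at the start of the episode above 0.03 m).
It fails at once if the wash bottle was moved (distance of wash_bottle from where it was at the start of the episode above 0.03 m).
It also fails if it takes over 51 s, if anything falls off the work surface, if the arm or the gripper's body presses on something with over 40 N, if the wrist force passes 120 N, or if a joint passes its speed limit or range.

ROBOT

A 6-joint arm with a two-finger parallel gripper is mounted at the origin on the work surface. World frame = base frame: x ahead of the robot, y to its left, z up, the work surface at z = 0. Lengths are in mm, angles in rad, forces in N, time in s.
With the tool pointing down it reaches from about 350 to 950 mm from the base axis. Payload 17.4 kg.
Tool frame: the origin (TCP) lies between the finger pads; the fingertips stand 25 mm ahead of it and the grasp point (between the pads) lies 6 mm ahead of it; x points along the fingers, y is the direction in which the jaws open and shut, and the axes are right-handed (so a half turn about x gives the same grasp; the last joint's range is limited). The gripper opens to 93 mm and grips with 3 to 60 N. Pads are 15 mm wide; open, the fingers measure 128 mm over their backs; the gripper's body (75 mm by 188 mm) begins 65 mm behind the grasp point.
Start: joints at [-1.236, 0.116, 1.442, -0, 1.584, -0.038], TCP at [245.843, -628.645, 243.646] pointing down, gripper open.
Joint ranges: [-2.83, 2.83], [-0.83, 2.19], [0.07, 2.5], [-1.14, 4.28], [0.01, 3], [-2.97, 2.97]. Speed limits (rad/s): [1.89, 1.89, 2.22, 3.14, 3.14, 3.14].

INTERFACE

Orientations are given as [roll, pitch, yaw] about the fixed x, y, z axes, in that order (R = Rz(yaw) Ry(pitch) Rx(roll)).
In Python, from plant import manip gives the robot as it stands.
- The arm moves only by the tool apply_moves, never from a script. Its argument "commands" is text: rows parted by semicolons, each of 7 numbers parted by spaces: the shift along the tool's x, y, z in units of 30 mm (1.0 is 30 mm), then the turn, a rotation vector about the tool's x, y, z in units of 6 degrees (1.0 is 6 degrees), then the finger opening in mm, from 0 to 93. A call has 1 to 10 rows; each row shifts and turns the commanded pose from where the row before left it, along the tool's axes as they then stand; what a row does not reach is not made up. A row lasts 1/12 s, in which the tool goes at most 41.7 mm and 7.16 degrees, less where a joint would pass 70% of its speed; a pose out of reach is approached as far as the arm can. A call is refused whole if a number of a shift passes 1 or a number of a turn 1, either way. A call with a gripper value outside its range is refused whole. The fingers move at their own pace and stop on an object; the grip force is fixed at half the most. Time passes only in rows, so rows that do not move let the fingers close. It gives the time, the measured TCP pose, the force and the opening at its end, in the units of the state.
- manip.sense(): the state, without advancing time (a new reading comes with each control period).
- manip.camera(name): name is "scene" or "top" or "wrist"; returns the picture (384x512x3 uint8, red, green, blue); there is no depth.
- manip.camera_params(name): a dict with "fx", "fy", "cx", "cy" (pixels), "extrinsics" (4x4, takes a point from camera to world coordinates). Camera axes: x right, y up, looking along -z (the intrinsics and any distortion apply to the point x, -y, -z); pixel columns grow to the right and rows downward; lengths in mm; the calibration is good to about 2 mm. A picture is of the moment at which its call begins: read the wrist's pose just before it. camera_params takes no time and is no camera call; for the wrist camera it gives the pose at the moment of the call.
- manip.close_job(): hands the job in, once; it reports no verdict.
The state is a dict: "clock": time; "joints": joint angles; "joint_velocities": joint speeds; "joint_efforts": joint torques, N m; "tool_pos": TCP position; "eef_rot": TCP orientation; "force": force on the tool from outside, world axes, zero at the start; "moment": the same for the moment, N m; "grip_width": opening from 0.0 (shut) to 1.0 (fully open).
Only numpy, scipy, OpenCV 4.12 (cv2) and the standard library are available. Lean on these libraries where they do the work, as an engineer would, in place of code of your own. Each camera call takes 0.05 s, during which the arm holds its last target.

## Working session

There is one attempt and no reset: what is moved stays moved. The work goes in short steps, Python scripts to look and compute and a tool call to move; the robot and the scene stay as the last step left them, time stands still between calls to the robot, and variables do not carry over. Pictures are saved under pics/ and viewed, and the job is handed in when it is done.

Besides the shell and the picture viewer there is one more tool, called after "Emit:" as name(argument=value, ...) on one line, values as JSON. apply_moves: Moves the arm, as the interface text tells. Its arguments: {"type":"object","properties":{"commands":{"type":"string"}},"required":["commands"]}

```bash
mkdir -p pics; ls; python3 - <<'E'
from plant import manip
import cv2
s=manip.sense(); print(s)
for n in ["scene","top","wrist"]:
    p=manip.camera_params(n); print(n,p)
    im=manip.camera(n); cv2.imwrite(f"pics/{n}0.png",im[:,:,::-1])
E
```

```text
pics
{'clock': 0.0, 'joints': array([-1.23576282e+00,  1.16476092e-01,  1.44228247e+00,  2.04869238e-05,
        1.58399242e+00, -3.77807941e-02]), 'joint_velocities': array([ 3.55895347e-04, -1.41317701e-03, -9.83930922e-05, -8.03243792e-05,
       -1.08321555e-04,  7.85814537e-04]), 'joint_efforts': array([-5.07813413e-03, -7.21257091e+01, -6.22613025e+01,  7.78262084e-02,
        2.38331890e-02, -1.23596114e-04]), 'tool_pos': array([ 245.81000782, -628.45682187,  242.90115068]), 'eef_rot': array([-1.62626058,  1.56963781,  1.88814663]), 'force': array([ 0.98190163,  0.45806356, -0.84662654]), 'moment': array([ 0.01682313, -0.04579689, -0.04687766]), 'grip_width': 0.9959243926069474}
scene {'fx': 350.6751209832518, 'fy': 350.6751209832518, 'cx': 257.1194271929157, 'cy': 196.27319966379696, 'extrinsics': array([[ 5.53463669e-01, -5.57204449e-01,  6.19032445e-01,
         1.01615718e+03],
       [ 8.32735308e-01,  3.56683901e-01, -4.23471960e-01,
        -4.07035359e+02],
       [ 1.51615528e-02,  7.49866519e-01,  6.61415400e-01,
         7.73305033e+02],
       [ 0.00000000e+00,  0.
[... 283 characters left out ...]
-01,  1.98821968e-02,  9.77705113e-03,
        -2.36919752e+00],
       [ 1.15259884e-02,  8.98442010e-02,  9.95889136e-01,
         1.36974238e+03],
       [ 0.00000000e+00,  0.00000000e+00,  0.00000000e+00,
         1.00000000e+00]])}
wrist {'fx': 297.4475575786476, 'fy': 297.4475575786476, 'cx': 255.72309109520052, 'cy': 193.3936128977606, 'extrinsics': array([[ 3.64001170e-01,  8.90092634e-01,  2.74295919e-01,
         3.23401355e+02],
       [-9.31398435e-01,  3.47960387e-01,  1.06866856e-01,
        -6.00420574e+02],
       [-3.22713134e-04, -2.94378450e-01,  9.55688874e-01,
         3.84828360e+02],
       [ 0.00000000e+00,  0.00000000e+00,  0.00000000e+00,
         1.00000000e+00]])}
```

View pics/scene0.png

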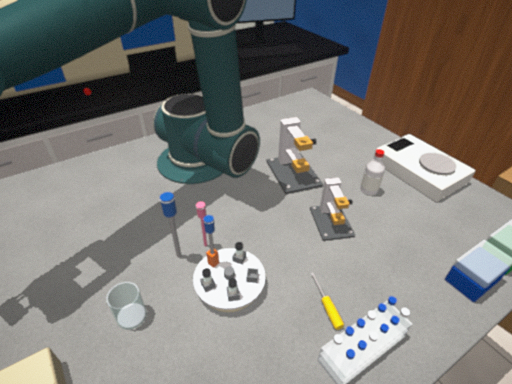

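View pics/top0.png

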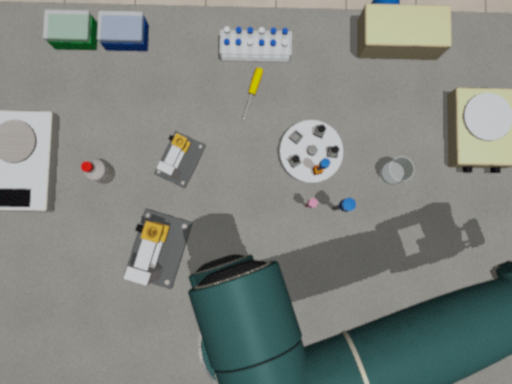

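View pics/wrist0.png

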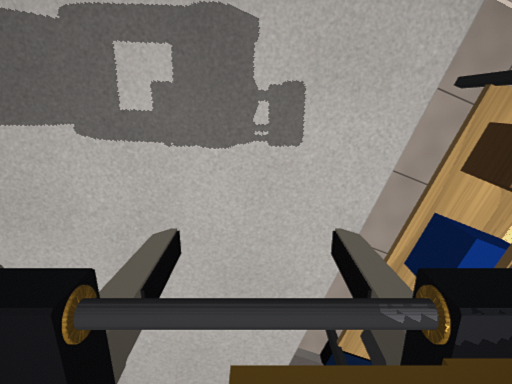

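The scene view shows the small carrier at about (332,210) and the carousel at (230,278), with the blue rod at (209,225). In the top view the carousel is at (312,151), the rod's grip at (324,163) and the small carrier at (180,158). I'll zoom in to measure.

```bash
cat > h.py <<'E'
import numpy as np, cv2
from plant import manip
from scipy.spatial.transform import Rotation as R
def ray(p,u,v):
    T=p["extrinsics"]; d=np.array([(u-p["cx"])/p["fx"],-(v-p["cy"])/p["fy"],-1.]); 
    return T[:3,3],T[:3,:3]@d
def atz(p,u,v,z):
    o,d=ray(p,u,v); return o+d*(z-o[2])/d[2]
def proj(p,X):
    T=p["extrinsics"]; c=T[:3,:3].T@(np.asarray(X,float)-T[:3,3]); return np.array([p["cx"]-p["fx"]*c[0]/c[2],p["cy"]+p["fy"]*c[1]/c[2]])
def tri(obs):
    A=np.zeros((3,3));b=np.zeros(3)
    for p,u,v in obs:
        o,d=ray(p,u,v);d=d/np.linalg.norm(d);M=np.eye(3)-np.outer(d,d);A+=M;b+=M@o
    return np.linalg.solve(A,b)
def crop(im,x0,y0,w,h,k,name):
    cv2.imwrite(name,cv2.resize(im[y0:y0+h,x0:x0+w,::-1],None,fx=k,fy=k,interpolation=cv2.INTER_CUBIC))
E
python3 - <<'E'
from h import *
t=cv2.imread("pics/top0.png")[:,:,::-1]; s=cv2.imread("pics/scene0.png")[:,:,::-1]
a=cv2.resize(t[110:222,270:370],None,fx=5,fy=5,interpolation=cv2.INTER_CUBIC); cv2.imwrite("pics/t1.png",a[:,:,::-1])
crop(t,140,120,80,80,7,"pics/t2.png")
crop(s,150,180,130,140,4,"pics/s1.png")
crop(s,300,165,70,80,7,"pics/s2.png")
E
```

```text
(no output)
```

View pics/t1.png

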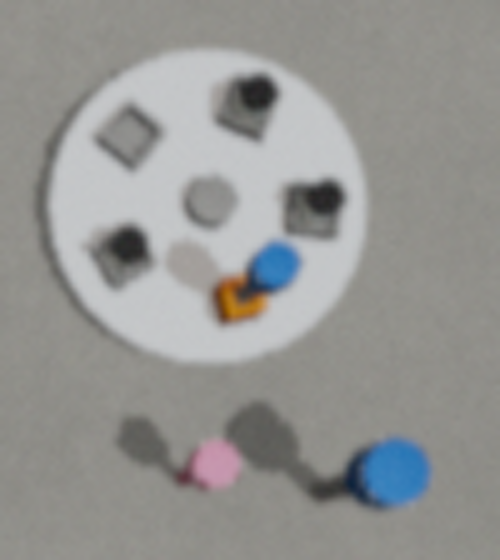

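View pics/t2.png

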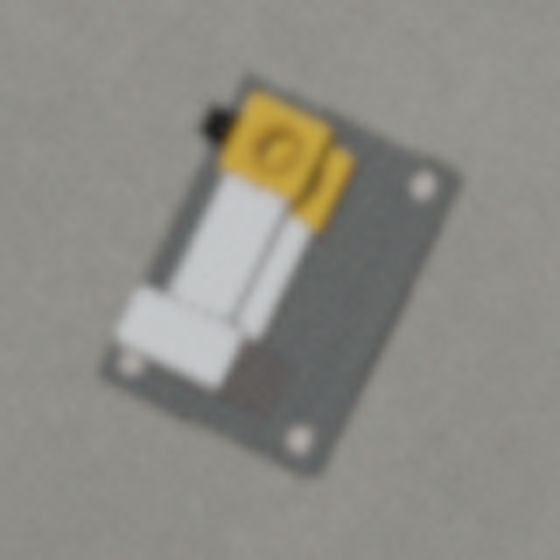

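View pics/s1.png

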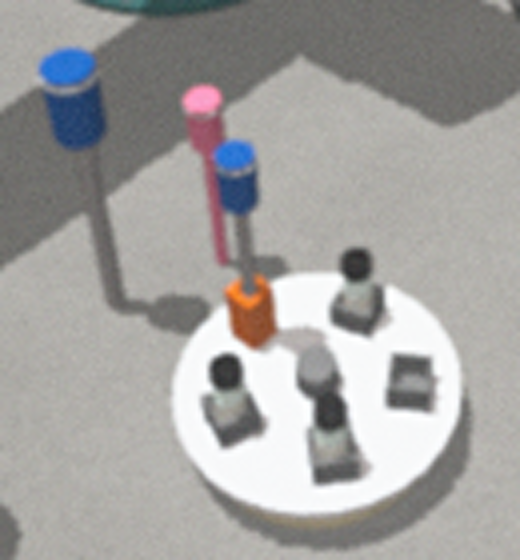

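View pics/s2.png

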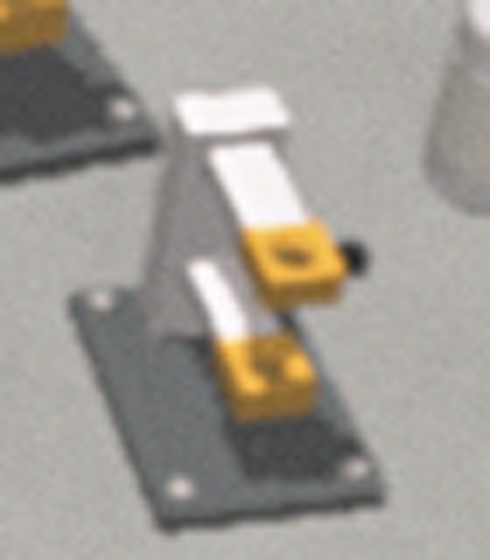

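```bash
python3 - <<'E'
from h import *
t=manip.camera_params("top"); s=manip.camera_params("scene")
f=lambda x,y,k,x0,y0:((x+.5)/k-.5+x0,(y+.5)/k-.5+y0)
g=f(275,263,5,270,110); gs=f(236,151,4,150,180)
print("grip top",atz(t,*g,205),atz(s,*gs,205),tri([(t,*g),(s,*gs)]))
c=f(207,205,5,270,110); cs=f(318,393,4,150,180)
print("disc",atz(t,*c,40),atz(s,*cs,40))
u=f(277,146,7,140,120); us=f(293,256,7,300,165)
print("upper",atz(t,*u,122),atz(s,*us,122),tri([(t,*u),(s,*us)]))
l=f(272,367,7,300,165); print("lower s",atz(s,*l,60))
# plate corners top
for P in [(250,77),(462,172),(318,476),(103,375)]:
    print(atz(t,*f(*P,7,140,120),10)[:2].round(1))
for P in [(72,300),(162,528),(384,497)]: print('s',atz(s,*f(*P,7,300,165),10)[:2].round(1))
w=f(240,297,5,270,110);print("well",atz(t,*w,85))
for n,P in [("big",(395,470)),("pink",(215,463))]:
    print(n,atz(t,*f(*P,5,270,110),200))
for P in [(125,242),(258,92),(326,197)]: print("vial",atz(t,*f(*P,5,270,110),98))
print("beaker",atz(t,393,173,0), atz(t,402,168,90)); print("bottle",atz(t,88,167,160),atz(s,380,153,160))
print(R.from_euler('xyz',manip.sense()["eef_rot"]).as_matrix().round(3))
print(manip.sense()["clock"])
E
```

```text
grip top [ 489.50488373 -179.04334211  205.        ] [ 485.21962464 -176.98937117  205.        ] [ 488.90477966 -178.51202871  208.90649393]
disc [ 545.90397807 -165.30175801   40.        ] [ 548.77060125 -167.01978459   40.        ]
upper [551.93363163 195.25364277 122.        ] [550.00592648 196.06037657 122.        ] [551.40016248 194.73669793 123.74866901]
lower s [551.16170245 197.83543247  60.        ]
[601.5 225.1]
[563.5 136.4]
[436.3 191.6]
[476.2 281. ]
s [437.2 193.5]
s [563.5 135.7]
s [601.2 225.8]
well [ 487.90474021 -178.24817845   85.        ]
big [ 388.37713777 -239.7599966   200.        ]
pink [ 390.09348235 -150.77725329  200.        ]
vial [ 514.8883126  -113.99261332   98.        ]
vial [ 598.77360908 -185.42890042   98.        ]
vial [ 541.76798006 -222.73616972   98.        ]
beaker [ 491.79031206 -409.67206909    0.        ] [ 494.68606889 -407.57801783   90.        ]
bottle [471.25011803 419.20344984 160.        ] [478.72287217 419.25926416 160.        ]
[[-0.     0.364 -0.931]
 [ 0.001 -0.931 -0.364]
 [-1.    -0.001 -0.   ]]
0.15
```

Emit:
apply_moves(commands="-0.55 0 0 0 0 0 93;-0.55 0 0 0 0 0 93;-0.55 -0.3 -0.3 0 0 0 93;-0.55 -0.7 -0.8 0 0 0 93;-0.55 -0.7 -0.8 0 0 0 93;0 -0.8 -0.9 0 0 0 93;0 -0.8 -0.9 0 0 0 93;0 -0.8 -0.9 0 0 0 93;0 -0.8 -0.9 0 0 0 93;0 -0.8 -0.9 0 0 0 93")

```text
clock: 0.98
tool_pos: [362.8, -397.1, 326.5]
eef_rot: [2.181, 1.57, -0.588]
force: [0.1, 0.2, -0.5]
grip_width: 0.999
```

Emit:
apply_moves(commands="0 -0.8 -0.9 0 0 0 93;0 -0.8 -0.9 0 0 0 93;0 -0.8 -0.9 0 0 0 93;0 -0.8 -1 0 0 0 93;0 -0.7 -0.9 0 0 0 93;0 -0.7 -0.9 0 0 0 93;0 -0.45 -0.8 0 0 0 93;0 -0.25 -0.55 0 0 0 93;0 0 0 0 0 0 93;0 0 0 0 0 0 93")

```text
clock: 1.82
tool_pos: [495.9, -175.4, 326.2]
eef_rot: [-0.79, 1.571, 2.727]
force: [-0.7, -0.6, -0.4]
grip_width: 1.0
```

```bash
python3 - <<'E'
from h import *
s=manip.sense(); print(s["clock"],s["tool_pos"],R.from_euler('xyz',s["eef_rot"]).as_matrix().round(3))
p=manip.camera_params("wrist"); im=manip.camera("wrist"); cv2.imwrite("pics/w1.png",im[:,:,::-1])
np.savez("w1",T=p["extrinsics"])
crop(manip.camera("top"),270,110,100,100,5,"pics/t3.png")
print(proj(p,[488.5,-178.3,205]),proj(p,[488.5,-178.3,165]),proj(p,[488.5,-178.3,85]))
E
```

```text
1.8167 [ 495.9064785  -175.4254842   326.19081625] [[-0.     0.366 -0.931]
 [ 0.    -0.931 -0.366]
 [-1.    -0.     0.   ]]
[253.40957059 202.99558902] [253.66751834 190.75151159] [254.03275891 173.41453601]
```

View pics/w1.png

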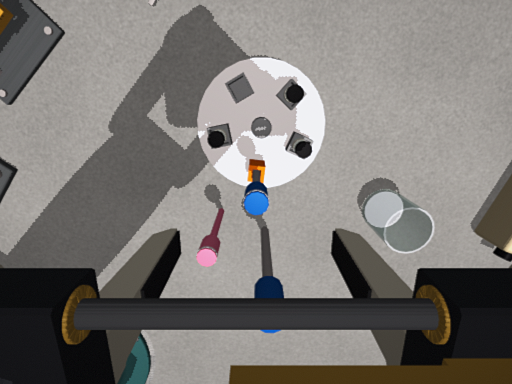

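The wrist picture shows the target grip top at (256,203), about 3 px from where I predicted it. The tall blue rod is at (268,300), away from the fingers' path. Next I'll refine the rod position and check the tall rod's height.

```bash
python3 - <<'E'
from h import *
p=manip.camera_params("wrist"); t=manip.camera_params("top"); s=manip.camera_params("scene")
im=cv2.imread("pics/w1.png"); hsv=cv2.cvtColor(im,cv2.COLOR_BGR2HSV)
m=((hsv[...,0]>95)&(hsv[...,0]<125)&(hsv[...,1]>120)&(hsv[...,2]>180)).astype(np.uint8)
m[:180]=0;m[225:]=0;m[:,:230]=0;m[:,285:]=0
ys,xs=np.nonzero(m);print(len(xs),xs.mean(),ys.mean(),xs.min(),xs.max(),ys.min(),ys.max())
u,v=(xs.min()+xs.max())/2,(ys.min()+ys.max())/2
print(atz(p,u,v,205), tri([(p,u,v),(t,324.6,162.3),(s,208.6,217.4)]))
# big rod
print("big",tri([(t,348.6,203.6),(s,166.6,195.4)]))
print("well rim wrist",atz(p,257,167,85),"disc",atz(p,261.5,122,40), "tcp proj",proj(p,[495.9,-175.4,320]))
E
```

```text
431 256.02088167053364 203.12529002320187 244 268 192 214
[ 488.8486521  -181.76037049  205.        ] [ 489.41583851 -179.52037533  209.13507818]
big [ 386.84026338 -234.40319544  226.30098294]
well rim wrist [ 497.46687971 -180.02427429   85.        ] disc [ 550.74080492 -166.14714899   40.        ] tcp proj [250.33544364 255.10517101]
```

View pics/t3.png

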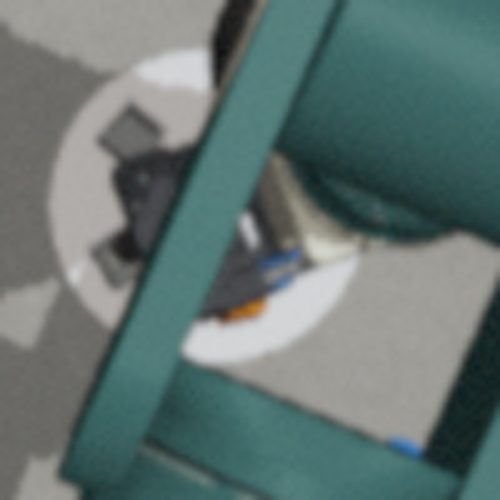

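Emit:
apply_moves(commands="0 0.01 0.25 0 0 0 93;0.6 0 0 0 0 0 93;0.7 0 0 0 0 0 93;0.7 0 0 0 0 0 93;0.7 0 0 0 0 0 93;0 0 0 0 0 0 93;0 0 0 0 0 0 93")

```text
clock: 2.5
tool_pos: [488.1, -180.1, 245.1]
eef_rot: [-0.708, 1.57, 2.806]
force: [0.1, 0.1, -0.1]
grip_width: 0.998
```

```bash
python3 - <<'E'
from h import *
s=manip.sense(); print(s["clock"],s["tool_pos"],s["force"])
p=manip.camera_params("wrist"); im=manip.camera("wrist"); cv2.imwrite("pics/w2.png",im[:,:,::-1])
crop(manip.camera("scene"),150,150,130,140,4,"pics/s3.png")
E
```

```text
2.5 [ 488.0773271  -180.10554966  245.08424329] [ 0.06079536  0.07473936 -0.06828208]
```

View pics/w2.png

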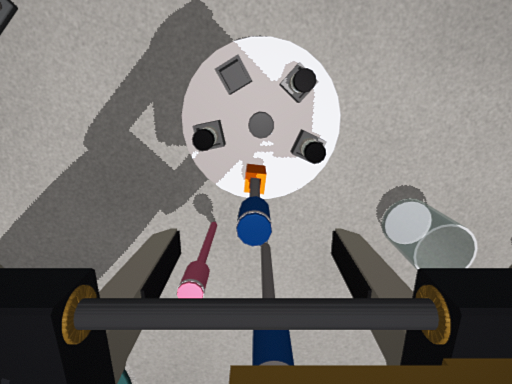

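View pics/s3.png

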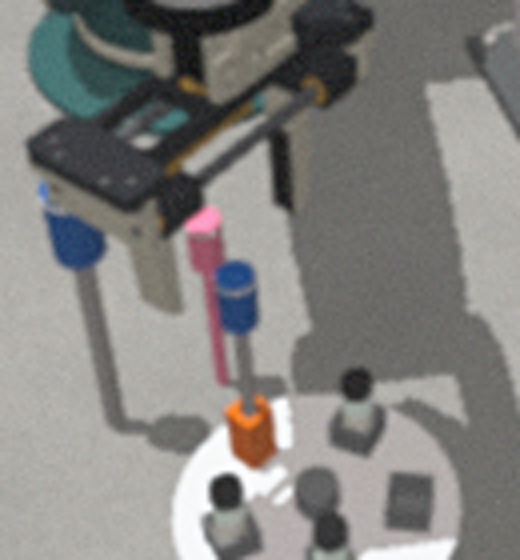

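The wrist view puts the grip at (254,229), about 3 px left of the jaws' midplane. The scene view shows the fingers straddling the grip, with the tall and pink rods clear. Now I'll descend the remaining 55 mm with a small correction.

Emit:
apply_moves(commands="0.3 -0.045 -0.03 0 0 0 93;0.5 0 0 0 0 0 93;0.5 0 0 0 0 0 93;0.4 0 0 0 0 0 93;0.13 0 0 0 0 0 93;0 0 0 0 0 0 93;0 0 0 0 0 0 93")

```text
clock: 3.18
tool_pos: [489.4, -178.0, 190.4]
eef_rot: [1.694, 1.571, -1.074]
force: [0.5, 0.1, -0.2]
grip_width: 1.001
```

```bash
python3 - <<'E'
from h import *
s=manip.sense(); print(s["clock"],s["tool_pos"],s["force"])
print(R.from_euler('xyz',s["eef_rot"]).as_matrix().round(4))
im=manip.camera("wrist"); cv2.imwrite("pics/w3.png",im[:,:,::-1])
E
```

```text
3.1833 [ 489.39246028 -177.95658085  190.44545083] [ 0.53087081  0.13664867 -0.24445191]
[[ 0.      0.3643 -0.9313]
 [-0.     -0.9313 -0.3643]
 [-1.      0.     -0.    ]]
```

View pics/w3.png

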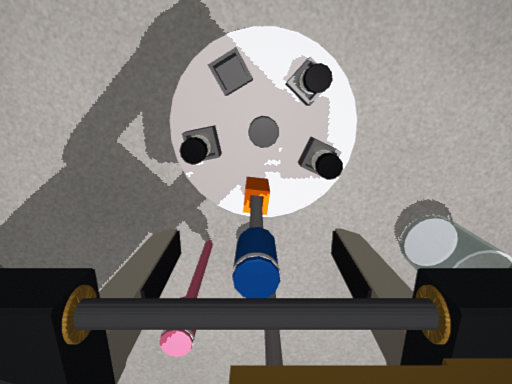

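The grip is centred between the fingers at column 256.5, so I'll close.

Emit:
apply_moves(commands="0 0 0 0 0 0 60;0 0 0 0 0 0 40;0 0 0 0 0 0 30;0 0 0 0 0 0 24;0 0 0 0 0 0 20;0 0 0 0 0 0 15;0 0 0 0 0 0 15;0 0 0 0 0 0 15;0 0 0 0 0 0 15;0 0 0 0 0 0 15")

```text
clock: 4.07
tool_pos: [489.3, -178.0, 190.2]
eef_rot: [-1.89, 1.571, 1.624]
force: [-0.7, -0.0, -0.5]
grip_width: 0.334
```

```bash
python3 - <<'E'
from h import *
s=manip.sense(); print(s["clock"],s["tool_pos"],s["force"],s["grip_width"]*93)
im=manip.camera("wrist"); cv2.imwrite("pics/w4.png",im[:,:,::-1])
crop(manip.camera("scene"),150,150,130,140,4,"pics/s4.png")
E
```

```text
4.0667 [ 489.32575047 -177.95691578  190.23112886] [-0.66313919 -0.01285268 -0.51745977] 31.074120959152754
```

View pics/w4.png

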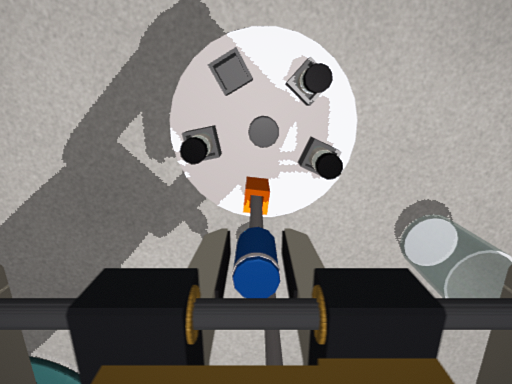

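View pics/s4.png

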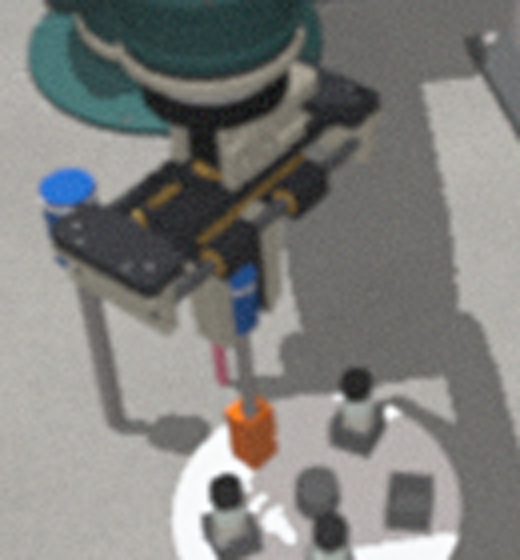

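Still closing: 31 mm open and no contact yet. The grip stays centred at (256,275).

Emit:
apply_moves(commands="0 0 0 0 0 0 15;0 0 0 0 0 0 15;0 0 0 0 0 0 15;0 0 0 0 0 0 15;0 0 0 0 0 0 15;0 0 0 0 0 0 15;0 0 0 0 0 0 15")

```text
clock: 4.75
tool_pos: [489.3, -178.0, 190.3]
eef_rot: [-1.572, 1.571, 1.943]
force: [-0.6, -0.5, 1.5]
grip_width: 0.255
```

```bash
python3 - <<'E'
from h import *
s=manip.sense(); print(s["clock"],s["tool_pos"],s["force"],s["moment"],s["grip_width"]*93)
im=manip.camera("wrist"); cv2.imwrite("pics/w5.png",im[:,:,::-1])
E
```

```text
4.75 [ 489.31154316 -177.95723828  190.25430698] [-0.58695556 -0.49367761  1.54578936] [ 0.01993389  0.00564521 -0.01394514] 23.69597947605155
```

View pics/w5.png

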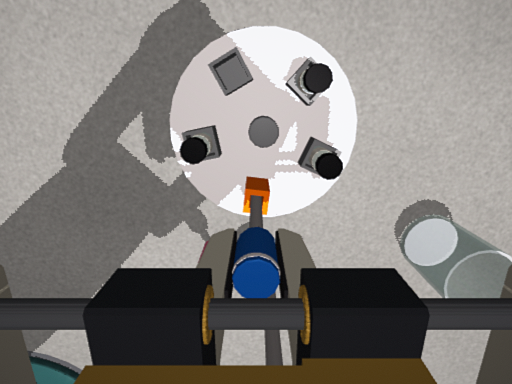

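The gripper holds at 23.7 mm and the carousel hasn't moved. I'll lift 120 mm straight up, smoothly.

Emit:
apply_moves(commands="-0.15 0 0 0 0 0 15;-0.3 0 0 0 0 0 15;-0.5 0 0 0 0 0 15;-0.6 0 0 0 0 0 15;-0.7 0 0 0 0 0 15;-0.7 0 0 0 0 0 15;-0.6 0 0 0 0 0 15;-0.35 0 0 0 0 0 15;-0.15 0 0 0 0 0 15;0 0 0 0 0 0 15")

```text
clock: 5.63
tool_pos: [489.5, -178.0, 312.6]
eef_rot: [2.391, 1.57, -0.378]
force: [-0.2, 1.1, -1.0]
grip_width: 0.254
```

```bash
python3 - <<'E'
from h import *
s=manip.sense(); print(s["clock"],s["tool_pos"],s["force"],s["moment"],s["grip_width"]*93)
im=manip.camera("wrist"); cv2.imwrite("pics/w6.png",im[:,:,::-1])
im=manip.camera("scene"); cv2.imwrite("pics/s6f.png",im[:,:,::-1]); crop(im,150,90,130,200,3.9,"pics/s6.png")
E
```

```text
5.6333 [ 489.47645609 -178.00796635  312.64605281] [-0.20568111  1.07765016 -1.04228052] [ 0.05423853 -0.02502438 -0.00372631] 23.57720568631514
```

View pics/w6.png

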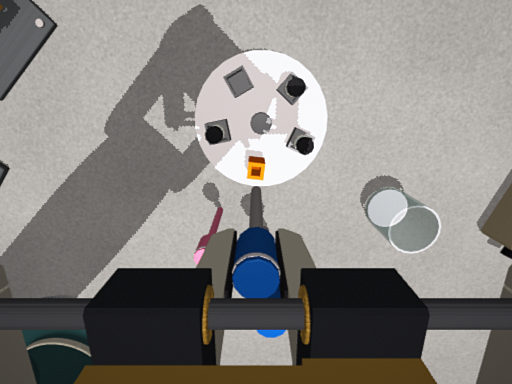

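View pics/s6.png

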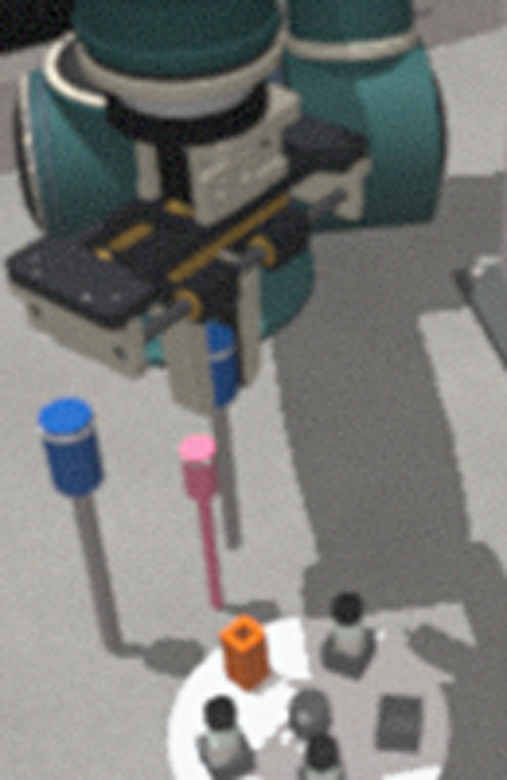

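The rod hangs clear of the well, tip at about z = 167, and the vials are upright. I'll move it across to above the carrier.

Emit:
apply_moves(commands="0 -0.3 -0.18 0 0 0 15;0 -0.6 -0.36 0 0 0 15;0 -0.8 -0.48 0 0 0 15;0 -0.8 -0.48 0 0 0 15;0 -0.8 -0.48 0 0 0 15;0 -0.8 -0.48 0 0 0 15;0 -0.8 -0.48 0 0 0 15;0 -0.8 -0.48 0 0 0 15;0 -0.8 -0.48 0 0 0 15;0 -0.8 -0.48 0 0 0 15")

```text
clock: 6.57
tool_pos: [531.5, 76.0, 310.8]
eef_rot: [-0.387, 1.57, 3.127]
force: [0.0, 0.2, -1.0]
grip_width: 0.257
```

Emit:
apply_moves(commands="0 -0.8 -0.48 0 0 0 15;0 -0.8 -0.48 0 0 0 15;0 -0.8 -0.48 0 0 0 15;0 -0.6 -0.36 0 0 0 15;0 -0.4 -0.2 0 0 0 15;0 -0.1 -0.06 0 0 0 15;0 0 0 0 0 0 15;0 0 0 0 0 0 15;0 0 0 0 0 0 15")

```text
clock: 7.32
tool_pos: [551.2, 193.2, 311.8]
eef_rot: [1.871, 1.571, -0.898]
force: [-0.3, -0.3, -0.2]
grip_width: 0.255
```

```bash
cat > look.py <<'E'
from h import *
import sys
n=sys.argv[1]
s=manip.sense(); print(s["clock"],s["tool_pos"].round(2),s["force"].round(2),s["moment"].round(3),s["grip_width"]*93)
print(R.from_euler('xyz',s["eef_rot"]).as_matrix().round(4).tolist())
im=manip.camera("wrist"); cv2.imwrite(f"pics/w{n}.png",im[:,:,::-1])
im=manip.camera("scene"); cv2.imwrite(f"pics/s{n}f.png",im[:,:,::-1]); crop(im,280,110,110,140,4.2,f"pics/s{n}.png")
E
python3 look.py 7
```

```text
7.3167 [551.18 193.19 311.82] [-0.27 -0.31 -0.19] [-0.033  0.029  0.031] 23.722799008478944
[[0.0001, 0.3633, -0.9317], [-0.0002, -0.9317, -0.3633], [-1.0, 0.0002, -0.0001]]
```

View pics/w7.png

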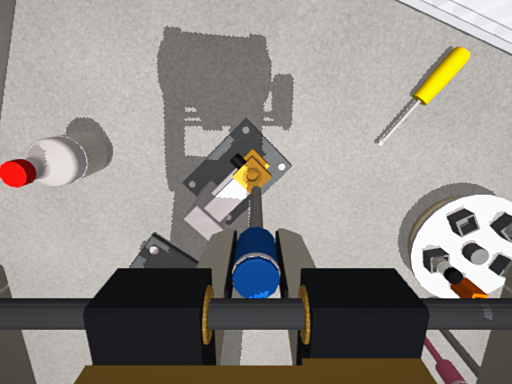

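View pics/s7.png

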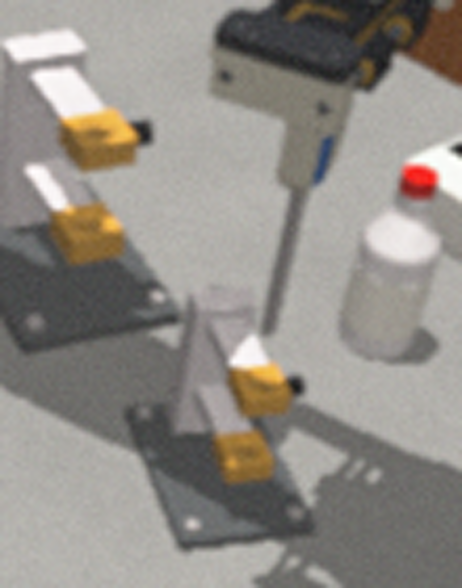

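The tip is about 45 mm above the upper bushing. I'll lower it 30 mm, then compare tip and hole.

Emit:
apply_moves(commands="0.2 0 0 0 0 0 15;0.4 0 0 0 0 0 15;0.3 0 0 0 0 0 15;0.1 0 0 0 0 0 15;0 0 0 0 0 0 15;0 0 0 0 0 0 15")

```text
clock: 7.92
tool_pos: [551.2, 194.1, 281.5]
eef_rot: [-0.035, 1.57, -2.804]
force: [-1.1, -0.4, -0.6]
grip_width: 0.255
```

```bash
python3 look.py 8; python3 - <<'E'
from h import *
p=manip.camera_params("wrist"); s=manip.camera_params("scene")
im=cv2.imread("pics/w8.png")[:,:,::-1]; crop(im,215,135,80,110,7,"pics/w8c.png")
tp=manip.sense()["tool_pos"]; z=tp[2]-145.25
for zz in (z,z+60): print(zz,proj(p,[tp[0],tp[1],zz]),proj(s,[tp[0],tp[1],zz]))
print(proj(p,[551.5,194.5,122]),proj(s,[551.5,194.5,122]))
E
```

```text
7.9167 [551.16 194.14 281.51] [-1.11 -0.41 -0.58] [-0.018 -0.011 -0.006] 23.709406615064047
[[-0.0004, 0.3642, -0.9313], [-0.0002, -0.9313, -0.3642], [-1.0, -0.0, 0.0005]]
136.9288204367695 [253.58327306 187.81937705] [342.22227842 197.64081529]
196.9288204367695 [253.12960423 208.23065242] [346.22452665 180.61610836]
[253.44974891 183.67329644] [341.39569223 201.65134002]
```

View pics/w8c.png

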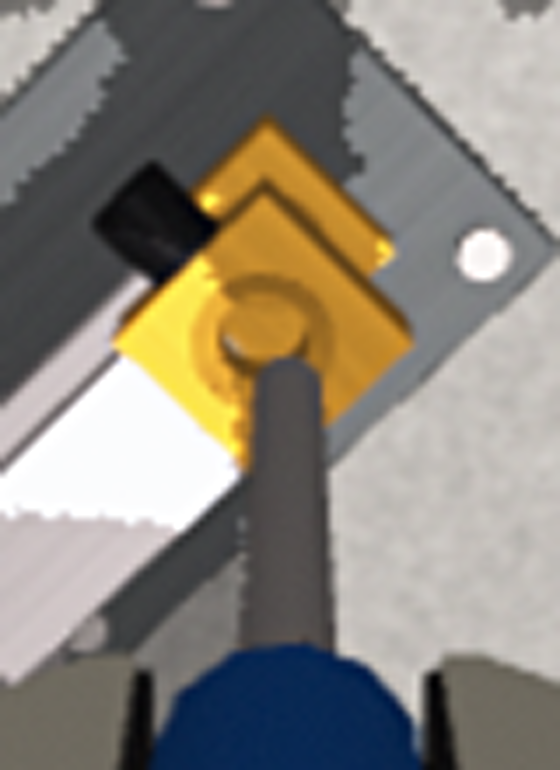

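View pics/s8.png

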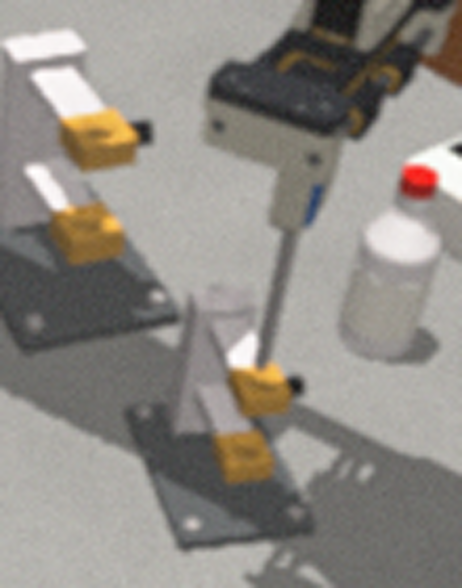

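In the wrist crop the bevel centre is at about (252.0,182.7) and the tip at about (255.7,189). So the hole lies about 3.7 mm towards the tool's −y and 1.5 mm towards −z. I'll shift, lower 8 mm and look again.

Emit:
apply_moves(commands="0 -0.06 -0.025 0 0 0 15;0.1 -0.06 -0.025 0 0 0 15;0.17 0 0 0 0 0 15;0 0 0 0 0 0 15;0 0 0 0 0 0 15;0 0 0 0 0 0 15")

```text
clock: 8.52
tool_pos: [551.3, 198.1, 273.6]
eef_rot: [-0.021, 1.571, -2.79]
force: [1.1, 1.1, -1.6]
grip_width: 0.25
```

```bash
python3 look.py 9; python3 - <<'E'
from h import *
p=manip.camera_params("wrist"); s=manip.camera_params("scene")
im=cv2.imread("pics/w9.png")[:,:,::-1]; crop(im,215,135,80,110,7,"pics/w9c.png")
tp=manip.sense()["tool_pos"]; z=tp[2]-145.25
for zz in (122,z,z+60): print(zz,proj(p,[tp[0],tp[1],zz]),proj(s,[tp[0],tp[1],zz]))
im=cv2.imread("pics/s9f.png")[:,:,::-1]; crop(im,320,150,50,80,7,"pics/s9c.png")
E
```

```text
8.5167 [551.31 198.05 273.56] [ 1.09  1.08 -1.59] [ 0.011 -0.003  0.007] 23.250896264852233
[[-0.0002, 0.3643, -0.9313], [-0.0001, -0.9313, -0.3643], [-1.0, -0.0, 0.0002]]
122 [253.61527333 186.0144383 ] [342.28704988 201.16234388]
128.5683754919475 [253.5756792  187.78432418] [342.70433298 199.40431031]
188.5683754919475 [253.11863659 208.21445339] [346.69640454 182.58552272]
```

View pics/w9c.png

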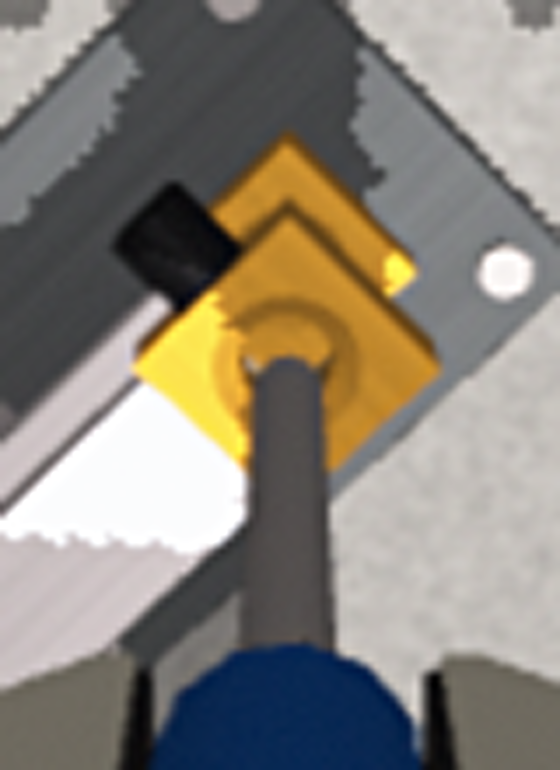

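View pics/s9c.png

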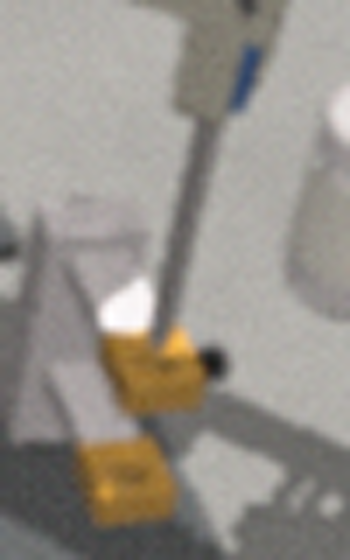

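The tip and bevel now agree in the wrist crop: the bevel centre is at column 286 and the shaft at 288, and the rows also match. I'll lower it gently into the upper bushing.

Emit:
apply_moves(commands="0.12 0 0 0 0 0 15;0.12 0 0 0 0 0 15;0.12 0 0 0 0 0 15;0.12 0 0 0 0 0 15;0 0 0 0 0 0 15")

```text
clock: 9.03
tool_pos: [551.1, 198.0, 258.1]
eef_rot: [-0.068, 1.57, -2.837]
force: [0.5, -0.2, -0.6]
grip_width: 0.252
```

Emit:
apply_moves(commands="0.12 0 0 0 0 0 15;0.12 0 0 0 0 0 15;0.12 0 0 0 0 0 15;0.12 0 0 0 0 0 15;0 0 0 0 0 0 15;0 0 0 0 0 0 15")

```text
clock: 9.53
tool_pos: [551.3, 198.0, 244.6]
eef_rot: [-0.104, 1.57, -2.873]
force: [0.4, -0.2, -0.4]
grip_width: 0.253
```

```bash
python3 look.py 10; python3 - <<'E'
from h import *
im=cv2.imread("pics/w10.png")[:,:,::-1]; crop(im,215,135,80,110,7,"pics/w10c.png")
im=cv2.imread("pics/s10f.png")[:,:,::-1]; crop(im,320,150,50,80,7,"pics/s10c.png")
E
```

```text
9.5333 [551.26 198.02 244.6 ] [ 0.4  -0.19 -0.43] [ 0.003  0.017 -0.016] 23.559026558878507
[[-0.0004, 0.3642, -0.9313], [-0.0001, -0.9313, -0.3642], [-1.0, -0.0, 0.0004]]
```

View pics/w10c.png

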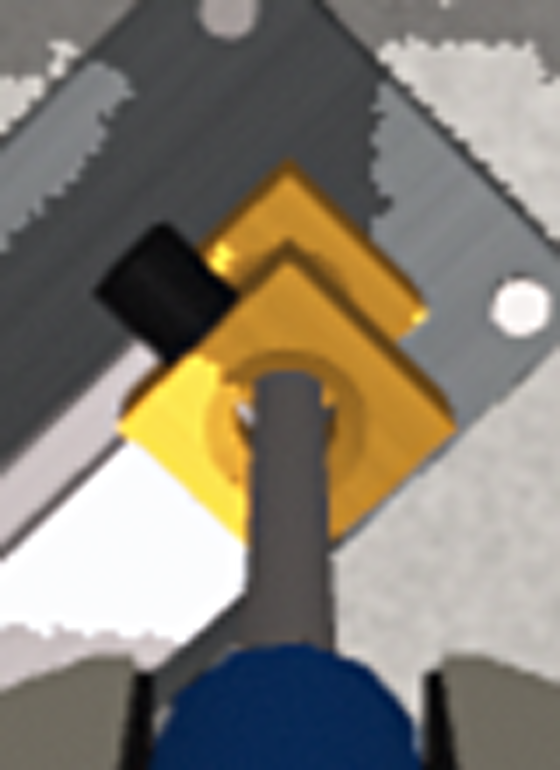

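View pics/s10c.png

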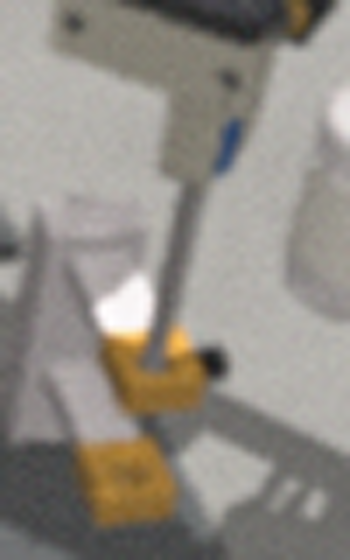

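The rod is inside the upper bushing with no contact force, tip at about z = 99. I'll continue down in stages.

Emit:
apply_moves(commands="0.12 0 0 0 0 0 15;0.12 0 0 0 0 0 15;0.12 0 0 0 0 0 15;0.12 0 0 0 0 0 15;0.12 0 0 0 0 0 15;0.12 0 0 0 0 0 15;0.12 0 0 0 0 0 15;0.12 0 0 0 0 0 15;0.12 0 0 0 0 0 15;0 0 0 0 0 0 15")

```text
clock: 10.47
tool_pos: [551.1, 198.0, 211.5]
eef_rot: [-0.088, 1.57, -2.857]
force: [0.1, 0.2, -1.7]
grip_width: 0.254
```

Emit:
apply_moves(commands="0.1 0 0 0 0 0 15;0.1 0 0 0 0 0 15;0.1 0 0 0 0 0 15;0.1 0 0 0 0 0 15;0.1 0 0 0 0 0 15;0 0 0 0 0 0 15")

```text
clock: 10.97
tool_pos: [551.1, 198.0, 196.6]
eef_rot: [-0.075, 1.57, -2.844]
force: [0.2, 0.6, -0.2]
grip_width: 0.249
```

```bash
python3 look.py 11; python3 - <<'E'
from h import *
im=cv2.imread("pics/w11.png")[:,:,::-1]; crop(im,215,135,80,110,7,"pics/w11c.png")
im=cv2.imread("pics/s11f.png")[:,:,::-1]; crop(im,320,150,50,80,7,"pics/s11c.png")
E
```

```text
10.9667 [551.14 197.98 196.64] [ 0.2   0.58 -0.18] [-0.063 -0.009  0.013] 23.150187622051224
[[-0.0008, 0.3642, -0.9313], [-0.0003, -0.9313, -0.3642], [-1.0, -0.0001, 0.0009]]
```

View pics/w11c.png

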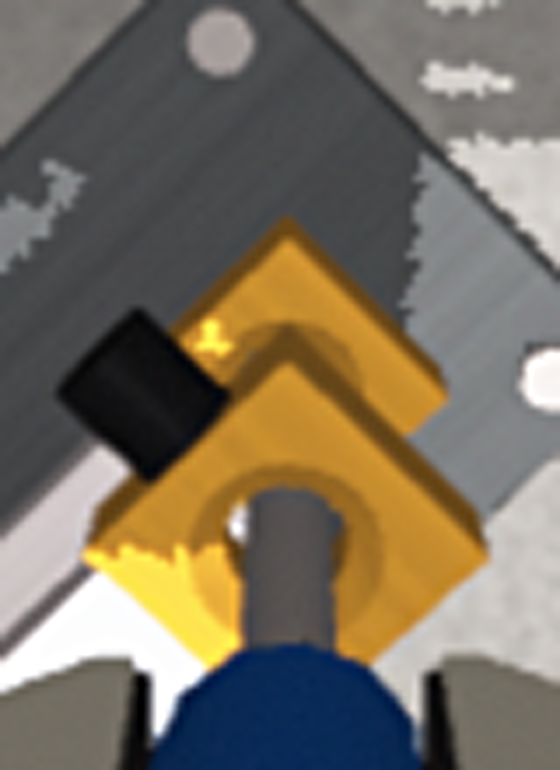

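View pics/s11c.png

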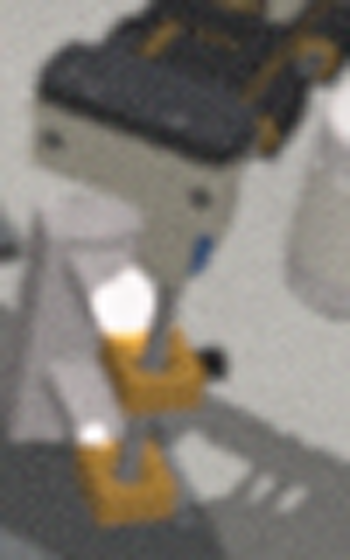

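The tip is in the lower bushing at z ≈ 51, still with no contact force. I'll finish the last 24.5 mm.

Emit:
apply_moves(commands="0.1 0 0 0 0 0 15;0.1 0 0 0 0 0 15;0.1 0 0 0 0 0 15;0.1 0 0 0 0 0 15;0.1 0 0 0 0 0 15;0.1 0 0 0 0 0 15;0.1 0 0 0 0 0 15;0.1 0 0 0 0 0 15;0 0 0 0 0 0 15;0 0 0 0 0 0 15")

```text
clock: 11.9
tool_pos: [551.3, 198.1, 173.3]
eef_rot: [-0.103, 1.57, -2.871]
force: [0.1, -0.1, -0.7]
grip_width: 0.251
```

```bash
python3 look.py 12; python3 - <<'E'
from h import *
im=cv2.imread("pics/w12.png")[:,:,::-1]; crop(im,215,135,80,110,7,"pics/w12c.png")
im=cv2.imread("pics/s12f.png")[:,:,::-1]; crop(im,320,150,50,80,7,"pics/s12c.png"); crop(im,180,230,100,90,6,"pics/s12v.png")
s=manip.camera_params("scene"); 
for z in (27,44): print((proj(s,[551.1,198,z])-[320,150])*7)
E
```

```text
11.9 [551.27 198.05 173.28] [ 0.06 -0.13 -0.67] [ 0.04  -0.025  0.051] 23.361064112740905
[[-0.0003, 0.3643, -0.9313], [-0.0001, -0.9313, -0.3643], [-1.0, -0.0, 0.0003]]
[116.02925105 524.24881987]
[122.73820258 495.95821231]
```

View pics/w12c.png

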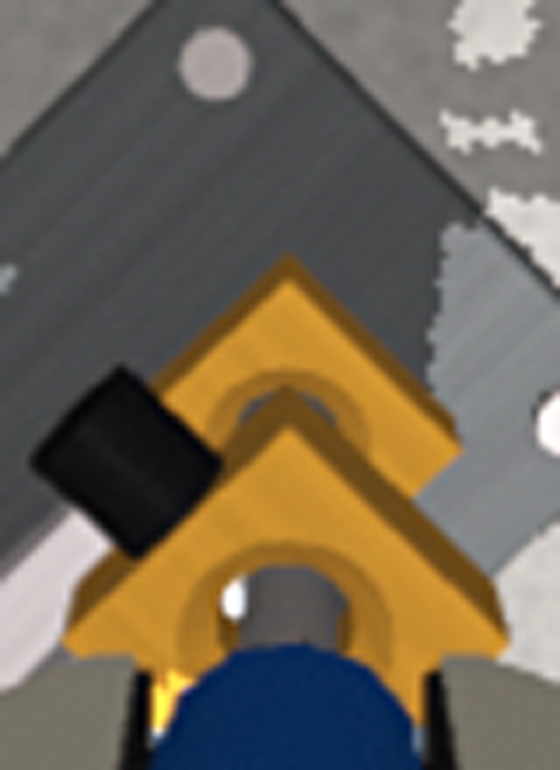

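View pics/s12c.png

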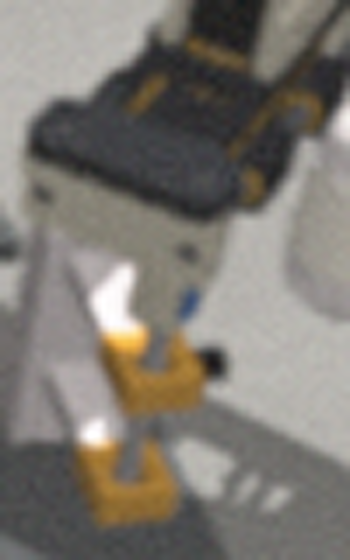

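View pics/s12v.png

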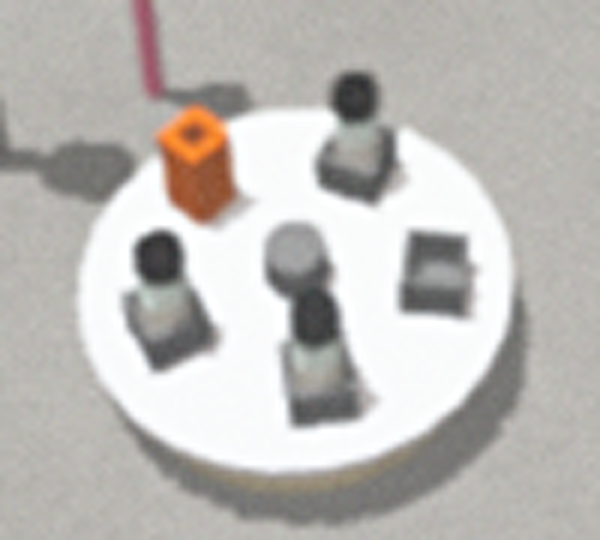

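The tip is at z ≈ 28 mm by kinematics, inside the 13.5–40 mm window. The force is near zero, the rod is about 0.7 mm off the hole centre, and the vials are upright. Handing in.

```bash
python3 -c "
from plant import manip
s=manip.sense();print(s['joint_velocities'].round(4),s['grip_width']*93)
print(manip.close_job())"
```

```text
[-0.0002 -0.0029 -0.0013 -0.0011  0.0003  0.0001] 23.652606654375845
the job is handed in; nothing more can be done
None
```

I lifted the rod with the blue grip out of the carousel and threaded it down through the upper and then the lower bushing. I handed the job in with the gripper still holding the grip, at 11.9 s on the clock of the 51 s allowed. `close_job` gives no verdict, so what follows is from my own last checks.

- **Tip height:** about 28 mm above the table, some 16 mm below the lower block and 18 mm above the base plate. This comes from the arm's position and assumes the rod did not slip in the grip; the tip itself was hidden from the cameras.
- **Fit:** the rod sits about 0.7 mm off the hole centre in the wrist picture. The force on the tool is under 1 N, and the tool axis is vertical to within about 0.001 rad.
- **Grip:** holding at 23.4–23.7 mm on the 24 mm grip, with the arm at rest.
- **Surroundings:** the three vials stand upright in their sockets in the last scene picture. I saw no movement of the carousel, and the arm stayed clear of the beaker and wash bottle throughout.

**Disagreement:** the first top and scene pictures put the bushing axis near (551.5, 194.5). The close wrist view put it about 4 mm further in y, so I shifted by about 4 mm. I trusted the wrist view, and the rod then went through both bushings without noticeable contact force.

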